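# Hold up the hood of the drum sander

### The job

I want to change the abrasive on the little drum sander: draw the bolt on the side of its dust hood all the way back, then lift the hood by its bar handle to 45 degrees open and hold it there for me. It falls shut by itself, so finish with the gripper still holding the handle at that angle and keeping still; raise it smoothly, do not fling it or let it drop. Leave the tools and materials on the bench where they are.

Things in the scene. Friction and masses are not known exactly. Their poses are not given: they have to be found in the camera images.
- sander: shop-built plywood bench drum sander, 450 mm deep, 420 wide, 230 high, fixed. Origin: below the drum's middle, at bench level. x runs from the infeed side (white bed, towards the robot) back to the motor, y to its left, z up; its yaw varies. Bed top 85 mm up, from x = -190 to -35 mm. Belt guard (left) and motor (back) lower than 175 mm
- hood (a joint): opening angle of the plywood dust hood, rad: 0 = shut, 0.785 = 45 degrees, stop at 1.047 (60 degrees). The hood is 250 mm wide, reaches 190 mm forward of its hinge and 55 mm up; its front slopes at 45 degrees, a dust port stands 32 mm high on top, left of the middle. It weighs 0.6 to 1.1 kg, has no stay and falls shut from any angle
- hood_hinge (a point): the middle of the hood's hinge line, which runs along the sander's y axis; at sander x = 90 mm, y = 0, z = 140 mm. Opening lifts the front of the hood up and away from the robot (right-handed turn about the sander's +y)
- handle: the hood's round steel bar handle, 12 mm thick, 120 long, on two posts 96 mm apart, bar axis 35 mm off the sloped front. Origin: the bar's middle; hood shut, it is at sander x = -101, y = 0, z = 195 mm (199 mm from the hinge line). y along the bar (the sander's y), z away from the slope (forward and up at 45 degrees when shut). Turns with the hood; the bar can turn in the fingers
- bolt (a joint): travel of the steel barrel bolt, m: 0 = shot, its rod lies over the keeper plate on the hood's right side and locks the hood shut; 0.030 = fully back, at its stop. It slides along the sander's -y, away from the hood, takes 2 to 3 N and stays where it is left; starts at 0 to 0.005
- bolt_knob (a point): the bolt's knob, an upright pin 10 mm thick with a head 15 mm wide and 10 high; this point is in the head, 6 mm below its top; bolt shot, it is at sander x = -50, y = -185, z = 179.5 mm; moves with the bolt. Two saddles round the rod, 20 mm wide in x, tops at z = 156 mm, begin 12 mm left and 42 mm right of the pin; wooden block below, top at z = 140 mm
- bridge_blank: a dark rosewood bridge blank, 34 x 150 x 10 mm, lying on the sander's white infeed bed; to be left alone. Origin at its underside, in the middle
- tape_roll: a roll of paper tape lying flat, 104 mm across, 25 mm high, at the sander's right front; to be left alone. Origin at its underside, in the middle
- glue_bottle: a white glue bottle, 60 mm across, 170 mm high, standing right of the sander; to be left alone. Origin at its underside, in the middle
- block_plane: a small iron block plane, 160 x 44 mm, about 50 mm high, left of the sander; to be left alone. Origin at its underside, in the middle
- cork_block: a cork sanding block, 110 x 65 x 30 mm, lying at the right front of the sander; to be left alone. Origin at its underside, in the middle
- chisel: a wood-handled chisel, 255 mm long, 28 mm thick, lying left of the sander; to be left alone. Origin at its underside, where handle and blade meet

How it is judged:
By the outcome, as a careful person would: the job done as asked, in the order asked, and still so for the second after the job is handed in, while the arm keeps its last pose, push and grip.
It also fails if it takes over 48 s, if anything falls off the work surface, if the arm or the gripper's body presses on something with over 40 N, if the wrist force passes 120 N, or if a joint passes its speed limit or range.

### The arm

A 6-joint arm with a two-finger parallel gripper is mounted at the origin on the work surface. World frame = base frame: x ahead of the robot, y to its left, z up, the work surface at z = 0. Lengths are in m, angles in rad, forces in N, time in s.
With the tool pointing down it reaches from about 0.2 to 0.875 m from the base axis. Payload 3.4 kg.
Tool frame: the origin (TCP) lies between the finger pads; the fingertips stand 25 mm ahead of it and the grasp point (between the pads) lies 6 mm ahead of it (r.nose_length is the z of the fingertips in the tool frame, in m); z points along the fingers, y is the line along which they close (so a half turn about z gives the same grasp; the last joint's range is limited). The gripper opens to 94 mm and grips with 3 to 60 N. Pads are 16 mm wide; open, the fingers measure 119 mm over their backs; the gripper's body (75 mm by 177 mm) begins 78 mm behind the grasp point.
Start: joints at [-1.434, 0.276, 1.505, -0, 1.361, -0.121], TCP at [0.147, -0.556, 0.23] pointing down, gripper open.
Joint ranges: [-2.89, 2.89], [-0.75, 2.08], [0.22, 2.7], [-1.18, 4.32], [0.11, 2.71], [-2.7, 2.7]. Speed limits (rad/s): [2.57, 2.57, 3.14, 3.14, 3.14, 3.14].

### API

Orientations are given as a unit quaternion [w, x, y, z].
In Python, from plant import r, gripper_to, inverse_kinematics, vision, models, telemetry gives the robot as it stands. Calls block until the motion is done:
- r.move_to(position, orientation): joint-space move of the TCP to a pose.
- r.move_l(position, rot=None, vel=0.15, guard=None): straight line of the TCP; rot=None keeps the orientation; vel is the mean speed in m/s. With guard (N) it stops when the force on the tool has changed by that much, and returns True; else False.
- r.movej(angles): joint-space move.
- gripper_to(opening, f_grip=None): finger opening in m; f_grip is the grip in N (None keeps the last); returns when the fingers have stopped.
- r.hold(seconds).
- inverse_kinematics(position, orientation): joint angles nearest the present ones, or None.
- vision.snapshot(name): name is "scene" or "side" or "wrist"; returns the picture (420x560x3 uint8, red, green, blue); there is no depth.
- vision.get_calibration(name): a dict with "fx", "fy", "cx", "cy" (pixels), "D" ([k1, k2, p1, p2, k3] as OpenCV has them; the pictures are not rectified), "position" and "orientation" of the camera in the world. Camera axes: x right, y down, z forward; pixel columns grow to the right and rows downward; lengths in m; the calibration is good to about 2 mm. A picture is of the moment at which its call begins: read the wrist's pose just before it. get_calibration takes no time and is no camera call; for the wrist camera it gives the pose at the moment of the call.
A pose or a line that the arm cannot do raises r.PlanningError and nothing moves.
- r.sign_off(): hands the job in; it is judged then, once.
Trained networks look in the newest picture that a camera, given by its name, has taken for a name from the list of things; names that differ only in an ending like _2 or _b are one class to them, and where a whole thing is asked for, a point or a joint stands for the part that bears it (a point fixed in the world has none). Each returns a list of dicts, best first, with "score" (0 to 1); they miss things now and then, are a little off and sometimes report something else, mostly with a low value. They report only what shows in the picture. A call takes as long as a camera call.
- models.boxes_of(thing, camera): "at" ([x, y, z] in m, in world coordinates, good to about 4 mm: the middle of the surface that is visible of it).
- models.regions_of(thing, camera): "pixels" (420x560 bool, what is visible of it).
- models.mark_of(thing, camera): "at" ([x, y, z] in m, in world coordinates, good to about 4 mm: a listed point, or the origin of a listed thing).
Readings, each from a call of its own:
- telemetry.current_t(): time.
- telemetry.current_joints(): joint angles.
- telemetry.current_dq(): joint speeds.
- telemetry.current_joint_efforts(): joint torques, N m.
- telemetry.current_ee_pos(): TCP position.
- telemetry.current_tool_rot(): TCP orientation.
- telemetry.current_wrist_force(): force on the tool from outside, world axes, zero at the start.
- telemetry.current_torque(): the same for the moment, N m.
- telemetry.current_opening(): finger opening in m.
- telemetry.current_finger_force(): force on a finger pad.
Only numpy, scipy, OpenCV 4.12 (cv2) and the standard library are available. Lean on these libraries where they do the work, as an engineer would, in place of code of your own. Each camera call takes 0.05 s, during which the arm holds its last target. There are 200 camera calls.

## Working session

There is one attempt and no reset: what is moved stays moved. The work goes in short steps, each a Python script; the robot and the scene stay as the last script left them, time stands still between calls to the robot, and variables do not carry over. Pictures are saved under pics/ and viewed, at most 10 in all, crops included, and the job is handed in when it is done.

```bash
ls; mkdir -p pics; python3 - <<'E'
from plant import r, vision, models, telemetry
import cv2, numpy as np
for c in ["scene","side"]:
    im=vision.snapshot(c); cv2.imwrite(f"pics/{c}0.png",im[:,:,::-1])
    k=vision.get_calibration(c); print(c,np.round(k["position"],3))
    for t in ["sander","handle","bolt_knob","hood_hinge","glue_bottle","tape_roll","cork_block"]:
        print(t,[(np.round(d["at"],4),round(d["score"],2)) for d in models.mark_of(t,c)[:2]])
print(telemetry.current_t(), r.nose_length)
E
```

```text
pics
scene [ 0.927 -0.982  1.002]
sander [(array([5.55e-01, 3.82e-02, 2.00e-04]), 0.81)]
handle [(array([0.4512, 0.04  , 0.1975]), 0.75)]
bolt_knob [(array([ 0.4928, -0.1396,  0.1763]), 0.41)]
hood_hinge [(array([0.6446, 0.0331, 0.1379]), 0.55)]
glue_bottle [(array([ 0.4894, -0.3195, -0.0033]), 0.67)]
tape_roll [(array([ 0.3722, -0.1758,  0.0038]), 0.57)]
cork_block [(array([ 0.3715, -0.1773,  0.0012]), 0.66), (array([ 0.3569, -0.3103,  0.0009]), 0.61)]
side [0.307 0.782 1.075]
sander []
handle [(array([0.4571, 0.0416, 0.194 ]), 0.78)]
bolt_knob [(array([ 0.4906, -0.1415,  0.1821]), 0.55)]
hood_hinge [(array([0.5283, 0.3483, 0.0014]), 0.67)]
glue_bottle [(array([ 0.4854, -0.3252, -0.0005]), 0.84)]
tape_roll [(array([ 0.373 , -0.1804, -0.0012]), 0.91), (array([0.3745, 0.3467, 0.0044]), 0.5)]
cork_block [(array([ 0.3577, -0.3149,  0.002 ]), 0.76)]
0.8 0.025
```

View pics/scene0.png

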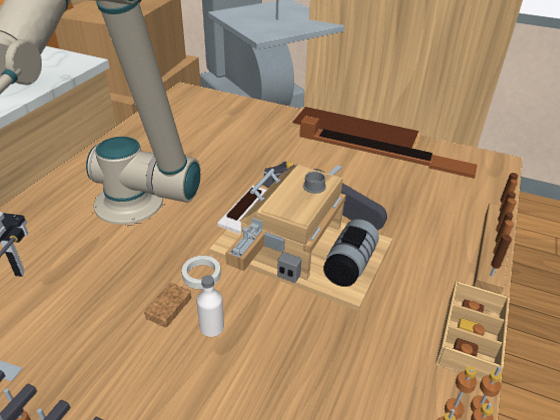

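View pics/side0.png

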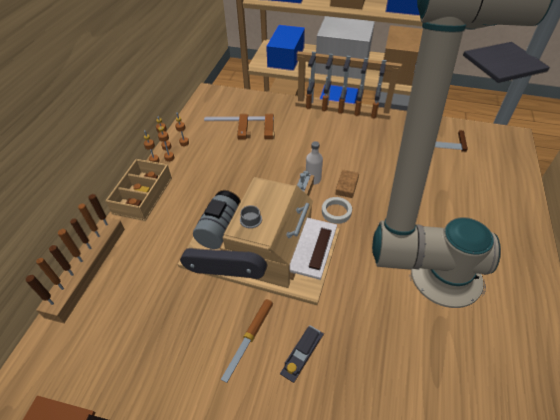

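```bash
cat > h.py <<'E'
import numpy as np
from scipy.optimize import least_squares
# fit sander pose: x,y,yaw, bolt travel s
obs=[((0,0),(.555,.0382)),((-.101,0),(.4512,.040)),((-.101,0),(.4571,.0416)),((.09,0),(.6446,.0331))]
kn=[(.4928,-.1396),(.4906,-.1415)]
def W(p,a): c,s=np.cos(p[2]),np.sin(p[2]); return np.array([p[0]+c*a[0]-s*a[1],p[1]+s*a[0]+c*a[1]])
def res(p):
    e=[W(p,a)-b for a,b in obs]+[W(p,(-.05,-.185-p[3]))-k for k in kn]
    return np.append(np.ravel(e)/.004,(p[3]-.0025)/.0015)
S=least_squares(res,[.55,.04,0,.0025]); P=S.x
if __name__=="__main__": print(P,np.round(S.fun*4,1))
E
python3 h.py
```

```text
[ 0.55442659  0.03840266 -0.06357666  0.00141921] [-0.6  0.2  2.4  4.8 -3.5  3.2 -0.4 -0.4 -0.1 -4.9  2.1 -3.  -2.9]
```

The scene picture shows the sander's bolt block near (247,240), the bottle at (209,308) and the tape at (201,270). In the side picture the handle is at about (299,219) and the bolt at (305,180). The fit is consistent to about 4 mm, so I'll move above the knob and take a closer look.

```bash
cat >> h.py <<'E'
from scipy.spatial.transform import Rotation as R
def quat(yaw,tilt,flip):
    """tool z in the sander x-z plane, tilt rad forward from straight down; closing line in that plane"""
    a=np.array([np.sin(tilt),0,-np.cos(tilt)]); y=flip*np.array([np.cos(tilt),0,np.sin(tilt)])
    M=np.column_stack([np.cross(y,a),y,a]); q=(R.from_euler('z',yaw)*R.from_matrix(M)).as_quat()
    return q[[3,0,1,2]]
def down(yaw,flip):  # closing along sander y
    y=flip*np.array([0,1.,0]); a=np.array([0,0,-1.])
    q=(R.from_euler('z',yaw)*R.from_matrix(np.column_stack([np.cross(y,a),y,a]))).as_quat()
    return q[[3,0,1,2]]
def handle(P,th):
    x,z=-.191,.055; c,s=np.cos(th),np.sin(th)
    return np.append(W(P,(.09+x*c+z*s,0)),.14-x*s+z*c)
E
python3 - <<'E'
from h import *
from plant import r, vision, models, telemetry, inverse_kinematics as ik, gripper_to
import cv2
k=np.append(W(P,(-.05,-.186)),.36)
for f in (1,-1):
    print('knob',f,ik(k,down(P[2],f)))
    for t in (45,30,15,0):
        for th in (0,45):
            q=quat(P[2],np.radians(t),f); a=R.from_quat(q[[1,2,3,0]]).as_matrix()[:,2]
            j=ik(handle(P,np.radians(th))-.006*a,q); print(f,t,th,None if j is None else np.round(j,2))
j=[ik(k,down(P[2],f)) for f in (1,-1)]
j=[a for a in j if a is not None]; f=min(j,key=lambda a:abs(a[5]))
r.movej(f)
gripper_to(.04,15)
im=vision.snapshot("wrist"); cv2.imwrite("pics/w1.png",im[:,:,::-1])
for t in ["handle","bolt_knob","hood_hinge","sander"]:
    print(t,[(np.round(d["at"],4),round(d["score"],2)) for d in models.mark_of(t,"wrist")[:2]])
print(telemetry.current_t(),telemetry.current_ee_pos(),telemetry.current_joints())
E
```

```text
knob 1 [-4.20035375e-01  1.34903227e-01  1.37684439e+00 -4.44089210e-16
  1.62984504e+00 -1.92725505e+00]
1 45 0 [-0.04 -0.18  2.39 -0.1   0.15  0.12]
1 45 45 [-0.05 -0.16  2.03 -0.02  0.49  0.03]
1 30 0 [-0.05 -0.13  2.17 -0.01  0.58  0.03]
1 30 45 [-0.05 -0.07  1.81 -0.01  0.88  0.01]
1 15 0 [-0.05 -0.02  1.97 -0.    0.93  0.01]
1 15 45 [-0.05  0.05  1.59 -0.    1.23  0.01]
1 0 0 [-0.05  0.12  1.79 -0.    1.23  0.01]
1 0 45 [-0.06  0.2   1.39 -0.    1.55  0.01]
knob -1 [-4.20035375e-01  1.34903227e-01  1.37684439e+00 -4.44089210e-16
  1.62984504e+00  1.21433761e+00]
-1 45 0 None
-1 45 45 None
-1 30 0 None
-1 30 45 None
-1 15 0 None
-1 15 45 None
-1 0 0 None
-1 0 45 None
handle [(array([0.4509, 0.0463, 0.1968]), 0.71), (array([0.3935, 0.054 , 0.0846]), 0.3)]
bolt_knob [(array([ 0.4888, -0.1446,  0.1792]), 0.96)]
hood_hinge []
sander []
3.9917 [ 0.49273821 -0.14401744  0.35999932] [-4.19981551e-01  1.34915139e-01  1.37683169e+00  2.47987557e-05
  1.62981691e+00  1.21432459e+00]
```

View pics/w1.png

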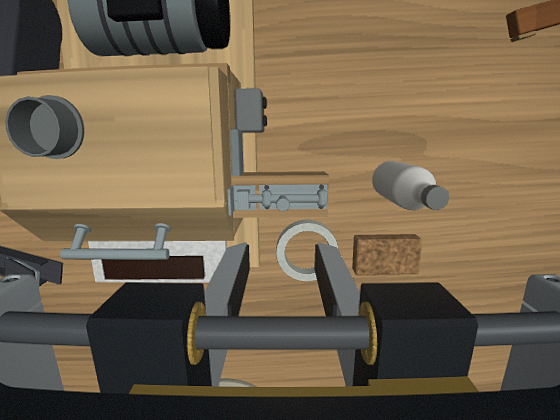

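The wrist view shows the knob's head at about (283,203), the saddles at x≈266 and 322, and the handle bar from (62,255) to (168,255). I'll turn those pixels into positions and refit.

```bash
python3 - <<'E'
from h import *
from plant import vision, models
import cv2
c=vision.get_calibration("wrist"); K=np.array([[c["fx"],0,c["cx"]],[0,c["fy"],c["cy"]],[0,0,1]])
q=np.array(c["orientation"]); M=R.from_quat(q[[1,2,3,0]]).as_matrix()
def ray(uv,z):
    u=cv2.undistortPoints(np.array([[uv]],float),K,np.array(c["D"]))[0,0]; d=M@[u[0],u[1],1]; p=np.array(c["position"]); return (p+d*(z-p[2])/d[2])[:2]
def rect(t):
    m=models.regions_of(t,"wrist")[0]["pixels"].astype(np.uint8); n=np.argwhere(m)[:,::-1]; return m,n
m,n=rect("handle"); print("handle px",n.min(0),n.max(0))
# bar: bottom contour of mask per column
cols=np.unique(n[:,0]); bot=np.array([n[n[:,0]==x,1].max() for x in cols]); 
sel=slice(3,-3); f=np.polyfit(cols[sel],bot[sel]-5,1); print("bar slope px",f[0])
a,b=[ray((x,np.polyval(f,x)),.195) for x in (cols[0],cols[-1])]
print("bar ends",a,b,"len",np.linalg.norm(a-b),"mid",(a+b)/2,"yaw",np.arctan2(*(a-b)[::-1])-np.pi/2)
print("knob",ray((283,203),.1855),"saddles",ray((274,200),.156),ray((317,200),.156))
m,n=rect("bolt_knob"); print("bolt px",n.min(0),n.max(0))
im=vision.snapshot("wrist"); cv2.imwrite("pics/crop.png",cv2.resize(im[160:270,40:340],None,fx=2.6,fy=2.6,interpolation=cv2.INTER_CUBIC)[:,:,::-1])
E
```

```text
handle px [ 61 223] [168 259]
bar slope px 0.003963788726102874
bar ends [0.45653979 0.10581305] [ 0.4490876  -0.01695155] len 0.12299056870404972 mid [0.4528137  0.04443075] yaw -0.06062867552603901
knob [ 0.49514101 -0.14591218] saddles [ 0.49312721 -0.13542406] [ 0.48987271 -0.18538685]
bolt px [249 194] [317 210]
```

View pics/crop.png

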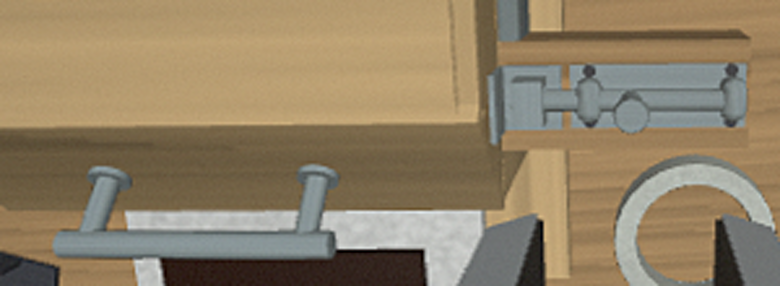

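The crop shows the knob's head at (631,114) and a straight bar, which gives yaw ≈ -0.061. The bar measures 123 mm against the 120 mm given, and the knob-to-bar offset is right. Next I draw the bolt.

```bash
cat >> h.py <<'E'
YAW=-.061
E
python3 - <<'E'
from h import *
from plant import r, vision, models, telemetry as t, gripper_to
import cv2
q=down(YAW,-1); k=np.array([.494,-.1455])
r.move_l([*k,.25],rot=q,vel=.15)
print("hit",r.move_l([*k,.187],vel=.06,guard=8))
gripper_to(.0,15); p0=np.array(t.current_ee_pos()); f0=np.array(t.current_wrist_force())
print("open",t.current_opening(),t.current_finger_force(),p0,f0)
if .012<t.current_opening()<.018:
    d=np.array([np.sin(YAW),-np.cos(YAW),0])
    print("stop",r.move_l(p0+.036*d,vel=.03,guard=14))
    p=np.array(t.current_ee_pos()); print("travel",(p-p0)@d,np.array(t.current_wrist_force())-f0,t.current_opening())
print(t.current_t())
E
```

```text
hit False
open 0.014270942094995773 15.000051856040955 [ 0.49407255 -0.14536273  0.18714966] [-0.16397323  1.26024043  0.17490212]
stop True
travel 0.028368446643511083 [ 0.36874668 -0.60053984  3.13463754] 0.014413517853128029
7.7417
```

```bash
python3 - <<'E'
from h import *
from plant import r, vision, models, telemetry as t, gripper_to
import cv2
d=np.array([np.sin(YAW),-np.cos(YAW),0]); p=np.array(t.current_ee_pos())
print("stop",r.move_l(p+.006*d,vel=.03,guard=18)); p1=np.array(t.current_ee_pos())
print("more",(p1-p)@d,t.current_wrist_force(),p1)
gripper_to(.04,15)
r.move_l([p1[0],p1[1],.36],vel=.2)
im=vision.snapshot("wrist"); cv2.imwrite("pics/crop2.png",cv2.resize(im[140:300,100:400],None,fx=2.6,fy=2.6,interpolation=cv2.INTER_CUBIC)[:,:,::-1])
print([(np.round(x["at"],4),x["score"]) for x in models.mark_of("bolt_knob","wrist")[:1]],[(np.round(x["at"],4),x["score"]) for x in models.mark_of("handle","wrist")[:1]])
print(t.current_t())
E
```

```text
stop False
more 0.0005439101854394317 [ 2.67869743 14.47852017  5.77723807] [ 0.49233892 -0.17422308  0.18701234]
[(array([ 0.4904, -0.1711,  0.1761]), 0.86)] [(array([0.4542, 0.0456, 0.1953]), 0.55)]
9.8917
```

View pics/crop2.png

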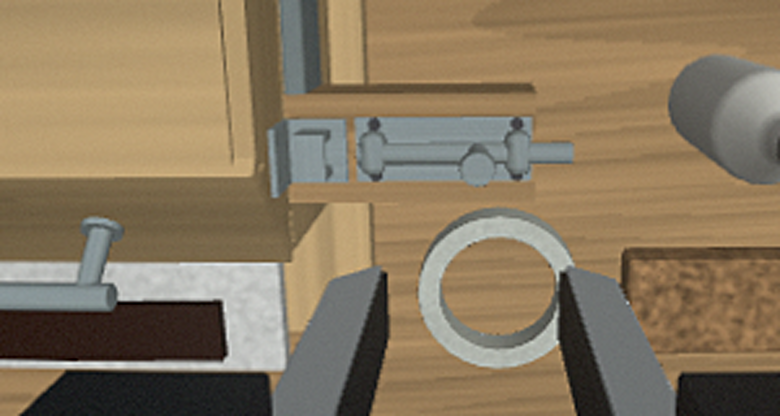

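The bolt is at its stop: the rod is clear of the keeper at (325,155) and the knob sits by the right saddle at (478,165). A further push moved it only 0.5 mm against about 14 N. Next I grasp the handle.

```bash
python3 - <<'E'
from h import *
from plant import r, vision, models, telemetry as t, gripper_to
import cv2
h=np.array([.453,.044,.195]); q=quat(YAW,np.radians(30),1); a=R.from_quat(q[[1,2,3,0]]).as_matrix()[:,2]
r.move_to(h-.15*a,q); 
im=vision.snapshot("wrist")
m=models.mark_of("handle","wrist"); print([(np.round(x["at"],4),x["score"]) for x in m[:2]],t.current_t())
print("hit",r.move_l(h-.006*a,vel=.12,guard=8))
f0=np.array(t.current_wrist_force())
gripper_to(0,20)
print(t.current_opening(),t.current_finger_force(),np.array(t.current_wrist_force())-f0,t.current_ee_pos(),h-.006*a,t.current_t())
vision.snapshot("wrist"); im=vision.snapshot("side"); cv2.imwrite("pics/s2.png",cv2.resize(im[120:280,170:370],None,fx=3.5,fy=3.5)[:,:,::-1])
E
```

```text
[(array([0.453 , 0.044 , 0.1935]), 0.59)] 11.05
hit False
0.011653256025621676 20.000947415828705 [-5.93106177  0.06171315  4.05125825] [0.44901868 0.0442593  0.19972866] [0.45000558 0.04418289 0.20019615] 12.9667
```

View pics/s2.png

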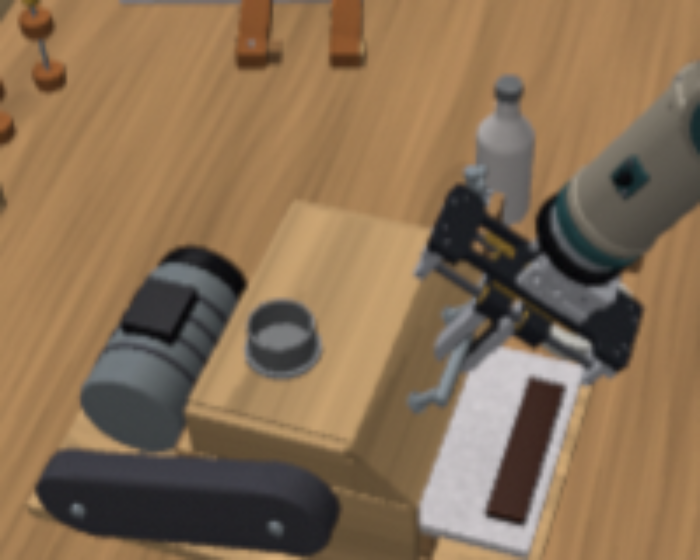

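The bar is held (opening 11.7 mm) with low side force, and in the picture the gripper sits mid-bar at (470,340). Now I lift along the arc.

```bash
python3 - <<'E'
from h import *
from plant import r, vision, models, telemetry as t, gripper_to
import cv2
gripper_to(0,40)
ax=lambda q:R.from_quat(np.array(q)[[1,2,3,0]]).as_matrix()[:,2]
bar=lambda:np.array(t.current_ee_pos())+.006*ax(t.current_tool_rot())
P2=np.array([0,0,YAW]); b0=bar(); o=b0-handle(P2,0); 
q0=30.; hin=lambda b:(R.from_euler('z',-YAW).apply(b-o)-[.09,0,.14])
def ang(): v=hin(bar()); return np.degrees(np.arctan2(v[2],-v[0])-np.arctan2(.055,.191)),np.hypot(v[0],v[2])
np.save("o.npy",o)
N=11
for i in range(1,N+1):
    th=45*i/N; q=quat(YAW,np.radians(q0-30*i/N),1)
    r.move_l(o+handle(P2,np.radians(th))-.006*ax(q),rot=q,vel=.06)
    f=np.array(t.current_wrist_force())
    if i%2 or i==N: print(round(th,1),np.round(ang(),4),np.round(f,1),round(t.current_opening(),4),round(t.current_t(),1))
    if np.linalg.norm(f)>45: print("high force");break
r.hold(.3)
for c in("scene","side"):
    im=vision.snapshot(c); print(c,[(np.round(x["at"],4),round(x["score"],2)) for x in models.mark_of("handle",c)[:1]])
cv2.imwrite("pics/s3.png",cv2.resize(im[80:300,150:400],None,fx=2.5,fy=2.5)[:,:,::-1])
print("bar",bar(),ang(),t.current_wrist_force(),t.current_t())
E
```

```text
4.1 [3.7455 0.1989] [ 0.3  0.8 -5.3] 0.0113 13.7
12.3 [11.9665  0.199 ] [-1.   0.1 -6.4] 0.0107 14.4
20.5 [20.2578  0.1992] [-4.2  1.1 -1.5] 0.011 15.2
28.6 [28.5827  0.1994] [-6.9  0.3  0.7] 0.0107 16.0
36.8 [37.1164  0.1995] [-5.7  1.6  2.4] 0.0105 16.8
45.0 [45.2853  0.1994] [-4.6  2.   2.2] 0.0108 17.6
scene [(array([0.5491, 0.0334, 0.3193]), 0.66)]
side [(array([0.5467, 0.0415, 0.3143]), 0.47)]
bar [0.5468035  0.03862815 0.31426117] (np.float64(45.131446097815555), np.float64(0.1993794151390186)) [-4.61684777  1.47821475  1.82495096] 18.075
```

View pics/s3.png

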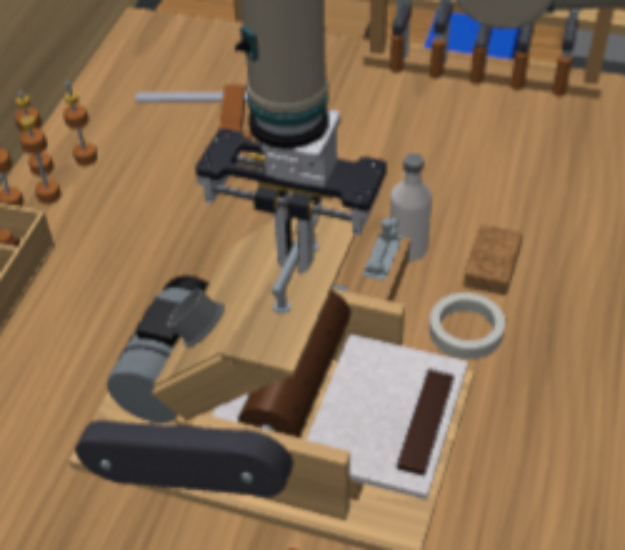

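The hood is open with its front slope level, and the gripper is on the bar at (295,250). The bar's position gives 45.1°. I'll check that it is still, then hand it in.

```bash
python3 - <<'E'
from plant import r, telemetry as t
import numpy as np
r.hold(.5); print(t.current_ee_pos(),np.abs(t.current_dq()).max(),t.current_opening(),t.current_finger_force())
print(r.sign_off())
E
```

```text
[0.54681678 0.03862429 0.32027927] 0.001297899654192254 0.010818554309546216 40.01393258571625
the job is handed in; nothing more can be done
None
```

The bolt is drawn fully back to its stop, and the hood is open at about 45°. The gripper is holding it still by the bar handle, nothing on the bench was moved, and the job is handed in.

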